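# Sort the coffee corner's odds and ends into their organisers

## Task

Sort the five odds and ends lying about on the worktop in front of you into the coffee corner's organisers: one coffee pod in each recess of the wooden pod block, foil up; the glass spice jar and the glass shaker upright in the steel cups of the jar caddy, one in each cup; and the teaspoon lying flat inside the low spoon tray. Set the two glass things down gently, never let them drop, and leave the two mugs where they stand.

Things in the scene. Friction and masses are not known exactly. Their poses are not given: they have to be found in the camera images.
- pod_a: coffee pod, a white tapered plastic cup with a flat red-brown foil lid, standing upright with the foil up. 51 mm across the rim and 45 mm tall; the rim is at the top (height 43), below it the cup narrows downward to about 35 mm at the base. 12 g: pinch the rim from above. Origin at the centre of its underside, z up. It is interchangeable with the other pod.
- pod_b: coffee pod, a white tapered plastic cup with a flat dark violet foil lid, standing upright with the foil up. 51 mm across the rim and 45 mm tall; the rim is at the top (height 43), below it the cup narrows downward to about 35 mm at the base. 12 g: pinch the rim from above. Origin at the centre of its underside, z up. It is interchangeable with the other pod.
- spice_jar: small round glass spice jar with a pale wooden lid, standing upright: 47 mm in diameter, 87 mm tall, the straight glass body reaches to height 70; about 160 g. Origin at the centre of its underside, z up.
- shaker: small round glass shaker with a perforated grey dome top, standing upright: body 44 mm in diameter up to height 70, the top narrower (34 mm), 90 mm tall in all; about 100 g. Origin at the centre of its underside, z up.
- teaspoon: steel teaspoon lying on the worktop, bowl facing up, 132 mm long, 26 mm wide at the bowl, 9 mm high in all; 20 g. The handle tapers; grip it across its width at mid-length (fingertips near the worktop), where fingers close on it as if it were about 19 mm wide. Origin at mid-length on its underside; its x axis runs along its length, z up.
- pod_block: low wooden block, 152 x 74 mm, 26 mm high, fixed, with two open round recesses for pods in its top, 54 mm in diameter and 18 mm deep (their floor is 8 mm above the worktop). Origin at the centre of its underside; x along the long side, y across the short side; the recesses are centred at x = -38 mm and x = +38 mm, y = 0. A seated pod stands on the recess floor with its rim about 27 mm above the block.
- jar_caddy: caddy for small glass jars: a wooden board 164 x 78 mm, 8 mm thick, fixed, carrying two short open steel cups, 68 mm outside and 62 mm inside diameter, with rims 32 mm above the worktop and inner floors 11 mm above the worktop. Origin at the centre of its underside; x along the long side, y across the short side; the cups are centred at x = -41 mm and x = +41 mm, y = 0. Either glass thing fits either cup, one per cup.
- spoon_tray: very low rectangular wooden tray for a spoon, 166 x 76 mm outside, fixed; inside 154 x 64 mm, floor 6 mm and lip 12 mm above the worktop. Origin at the centre of its underside; x along the long side, y across the short side.
- blue_mug: dark blue mug standing behind the work, 84 mm in diameter, 96 mm tall, with a handle; a bystander. Origin at the centre of its underside. It stands under the wall cabinets, which overhang the back of the worktop: their front is at world x = 0.60 m and their underside 0.45 m above the worktop, so keep the arm from swinging beyond the organisers.
- cream_mug: cream-coloured mug standing behind the work, 87 mm in diameter, 91 mm tall, with a handle; a bystander. Origin at the centre of its underside.
Things that resemble listed ones, but are neither listed nor needed, are in the scene too. Leave any green look-alike of the spice_jar alone.

How it is judged (in metres and radians):
At the end, for the whole second after the job is handed in: Each pod stands upright on the floor of its own recess, the jar and the shaker each upright (0.12 rad) on the floor of their own cup, the teaspoon lies flat on the spoon tray's floor (its middle within 20 mm of the tray's, lengthwise); all five released and at rest, one thing to a place (((y of pod_a in the frame of pod_block between -0.012 and 0.012 m and x of pod_a in the frame of pod_block between -0.05 and -0.026 m and z of pod_a in the frame of pod_block between 0.004 and 0.013 m) or (y of pod_a in the frame of pod_block between -0.012 and 0.012 m and x of pod_a in the frame of pod_block between 0.026 and 0.05 m and z of pod_a in the frame of pod_block between 0.004 and 0.013 m)) and angle between each of pod_a, pod_b, spice_jar, shaker's own z axis and vertical below 0.12 rad and ((y of pod_b in the frame of pod_block between -0.012 and 0.012 m and x of pod_b in the frame of pod_block between -0.05 and -0.026 m and z of pod_b in the frame of pod_block between 0.004 and 0.013 m) or (y of pod_b in the frame of pod_block between -0.012 and 0.012 m and x of pod_b in the frame of pod_block between 0.026 and 0.05 m and z of pod_b in the frame of pod_block between 0.004 and 0.013 m)) and horizontal distance between pod_a and pod_b above 0.045 m and ((y of spice_jar in the frame of jar_caddy between -0.011 and 0.011 m and x of spice_jar in the frame of jar_caddy between -0.052 and -0.03 m and z of spice_jar in the frame of jar_caddy between 0.007 and 0.016 m) or (y of spice_jar in the frame of jar_caddy between -0.011 and 0.011 m and x of spice_jar in the frame of jar_caddy between 0.03 and 0.052 m and z of spice_jar in the frame of jar_caddy between 0.007 and 0.016 m)) and ((y of shaker in the frame of jar_caddy between -0.013 and 0.013 m and x of shaker in the frame of jar_caddy between -0.054 and -0.028 m and z of shaker in the frame of jar_caddy between 0.007 and 0.016 m) or (y of shaker in the frame of jar_caddy between -0.013 and 0.013 m and x of shaker in the frame of jar_caddy between 0.028 and 0.054 m and z of shaker in the frame of jar_caddy between 0.007 and 0.016 m)) and horizontal distance between spice_jar and shaker above 0.045 m and y of teaspoon in the frame of spoon_tray between -0.025 and 0.025 m and x of teaspoon in the frame of spoon_tray between -0.0125 and 0.0125 m and z of teaspoon in the frame of spoon_tray between 0.002 and 0.009 m and angle between teaspoon's own z axis and vertical below 0.06 rad and linear speed of each of pod_a, pod_b, spice_jar, shaker, teaspoon below 0.03 m/s); the robot touches nothing.
It fails at once if the spice jar or the shaker is dropped (it falls freely faster than 0.75 m/s, some 3 cm) ((linear speed of spice_jar above 0.75 m/s and contact force between spice_jar and the fingers below 0.05 N) or (linear speed of shaker above 0.75 m/s and contact force between shaker and the fingers below 0.05 N)).
It fails at once if a mug is pushed more than 15 mm from where it stood (distance of any of blue_mug, cream_mug from where it was at the start of the episode above 0.015 m).
It also fails if it takes over 125 s, if anything falls off the work surface, if the arm or the gripper's body presses on something with over 40 N, if the wrist force passes 120 N, or if a joint passes its speed limit or range.

## Robot

A 6-joint arm with a two-finger parallel gripper is mounted at the origin on a cart in front of the work surface, level with it; the furniture and walls round the work are solid. World frame = base frame: x ahead of the robot, y to its left, z up, the work surface at z = 0. Lengths are in m, angles in degrees, forces in N, time in s.
With the tool pointing down it reaches from about 0.35 to 1 m from the base axis. Payload 7.1 kg.
Tool frame: the origin (TCP) lies at the very end of the fingers, on their centre line; the grasp point (between the pads) lies 19 mm behind it; z points along the fingers, y is the line along which they close (so a half turn about z gives the same grasp; the last joint's range is limited). The gripper opens to 85 mm and grips with 20 to 120 N. Pads are 22 mm wide; open, the fingers measure 114 mm over their backs; the gripper's body (76 mm by 85 mm) begins 54 mm behind the grasp point. The pads swing forward as they close: fully open they stand 13 mm farther back than shut.
Start: joints at [-73.396, 24.242, 93.386, -0, 62.372, -1.089], TCP at [0.19, -0.595, 0.231] pointing down, gripper open.
Joint ranges: [-172.04, 172.04], [-51.8, 120.97], [4.93, 147.93], [-75.15, 255.16], [6.16, 154.13], [-145.62, 145.62]. Speed limits (degrees/s): [136.94, 136.94, 172.46, 180, 180, 180].

## Interface

Orientations are given as a 3x3 rotation matrix whose columns are the frame's x, y, z axes.
In Python, from workcell import arm gives the robot as it stands.
- The arm moves only by the tool send_rows, never from a script. Its argument "moves" is a list of rows, each an object of numbers: "x", "y", "z": the shift along the tool's x, y, z in mm; "turn": the turn about the tool's z in rad; "gripper": the finger opening in mm, from 0 to 85.4. In form: [{"x": .., "y": .., "z": .., "turn": .., "gripper": ..}, ...]. A call has 1 to 5 rows; each row shifts and turns the commanded pose from where the row before left it, along the tool's axes as they then stand; what a row does not reach is not made up. A row lasts 1/8 s, in which the tool goes at most 62.5 mm and 10.7 degrees, less where a joint would pass 70% of its speed; a pose out of reach is approached as far as the arm can. A call is refused whole if a number of a shift passes 62.5 or a number of a turn 0.188, either way. A call with a gripper value outside its range is refused whole. The fingers move at their own pace and stop on an object; the grip force is fixed at half the most. Time passes only in rows, so rows that do not move let the fingers close. It gives the time, the measured TCP pose, the force, the opening and the grip force at its end, in the units of the state.
- arm.get_obs(): the state, without advancing time (a new reading comes with each control period).
- arm.get_image(name): name is "side" or "top" or "wrist"; returns (picture, depth): 420x560x3 uint8, red, green, blue; 420x560 float32, m along the optical axis (not along the pixel's ray), 0 where there is no reading.
- arm.get_calibration(name): a dict with "fx", "fy", "cx", "cy" (pixels), "R" (3x3) and "t" (3): a world point X has camera coordinates R X + t; the wrist camera has in their place "T_tool_cam" (4x4, takes a point from camera to tool coordinates, whose origin is the TCP and whose axes are the flange's). Camera axes: x right, y down, z forward; pixel columns grow to the right and rows downward; lengths in m; the calibration is good to about 2 mm. A picture is of the moment at which its call begins: read the wrist's pose just before it. get_calibration takes no time and is no camera call.
- arm.sign_off(): hands the job in; it is judged then, once.
Trained networks look in the newest picture that a camera, given by its name, has taken for a name from the list of things; names that differ only in an ending like _2 or _b are one class to them, and where a whole thing is asked for, a point or a joint stands for the part that bears it (a point fixed in the world has none). Each returns a list of dicts, best first, with "score" (0 to 1); they miss things now and then, are a little off and sometimes report something else, mostly with a low value. They report only what shows in the picture. A call takes as long as a camera call. They do not tell look-alikes from the thing itself.
- arm.find_in(camera, thing): "rect" ([left, top, right, bottom] in pixels, round what is visible of it).
- arm.tip_of(camera, thing): "position" ([column, row] in pixels: a listed point, or the origin of a listed thing).
The state is a dict: "time": time; "joint_pos": joint angles; "joint_velocities": joint speeds; "joint_torque": joint torques, N m; "tool_pos": TCP position; "tool_rot": TCP orientation; "ft_force": force on the tool from outside, world axes, zero at the start; "ft_torque": the same for the moment, N m; "grip_width": finger opening in m; "gripper_force": force on a finger pad.
Only numpy, scipy, OpenCV 4.12 (cv2) and the standard library are available. Lean on these libraries where they do the work, as an engineer would, in place of code of your own. Each camera call takes 0.05 s, during which the arm holds its last target. There are 200 camera calls.

## Working session

There is one attempt and no reset: what is moved stays moved. The work goes in short steps, Python scripts to look and compute and a tool call to move; the robot and the scene stay as the last step left them, time stands still between calls to the robot, and variables do not carry over. Pictures are saved under pics/ and viewed, at most 16 in all, crops included, and the job is handed in when it is done.

Besides the shell and the picture viewer there is one more tool, called in YAML: its name, and indented under it one key for each argument. send_rows: Moves the arm, as the interface text tells. Its arguments: {"type":"object","properties":{"moves":{"type":"array"}},"required":["moves"]}

```bash
mkdir -p pics; ls
cat > h.py <<'E'
import numpy as np, cv2
from workcell import arm
def cal(n):
    c=arm.get_calibration(n)
    if "R" in c: return c,np.array(c["R"]),np.array(c["t"])
    o=arm.get_obs(); T=np.array(c["T_tool_cam"]); Rt=np.array(o["tool_rot"]); 
    Rwc=Rt@T[:3,:3]; p=Rt@T[:3,3]+np.array(o["tool_pos"])
    return c,Rwc.T,-Rwc.T@p
def onplane(C,u,v,z):
    c,R,t=C; d=R.T@np.array([(u-c["cx"])/c["fx"],(v-c["cy"])/c["fy"],1]); o=-R.T@t
    return o+d*(z-o[2])/d[2]
def cloud(C,D):
    c,R,t=C; v,u=np.mgrid[:D.shape[0],:D.shape[1]]
    P=np.stack([(u-c["cx"])/c["fx"]*D,(v-c["cy"])/c["fy"]*D,D],-1)
    return (P-t)@R
def proj(C,X):
    c,R,t=C; p=R@np.array(X)+t; return c["fx"]*p[0]/p[2]+c["cx"],c["fy"]*p[1]/p[2]+c["cy"]
E
python3 - <<'E'
from h import *
np.set_printoptions(precision=3,suppress=True)
for n in ["top","side"]:
    im,D=arm.get_image(n); np.savez(n+".npz",im=im,D=D)
    cv2.imwrite(f"pics/{n}0.png",im[:,:,::-1]); C=cal(n)
    print(n,-C[1].T@C[2], C[1][2])
    if n=="top":
        for th in ["pod_a","spice_jar","shaker","teaspoon","pod_block","jar_caddy","spoon_tray"]:
            print(th,[(np.round(r["rect"]).astype(int).tolist(),round(r["score"],2)) for r in arm.find_in(n,th)][:5],
             [(np.round(r["position"]).astype(int).tolist(),round(r["score"],2)) for r in arm.tip_of(n,th)][:5])
print(arm.get_obs()["tool_rot"],arm.get_obs()["time"])
E
```

```text
pics
top [ 0.383 -0.048  1.332] [ 0.142 -0.004 -0.99 ]
pod_a [([306, 240, 327, 260], 0.87), ([124, 249, 147, 267], 0.72)] [([314, 253], 0.72), ([139, 258], 0.57), ([223, 163], 0.53)]
spice_jar [([219, 212, 239, 228], 0.85), ([208, 247, 229, 264], 0.61)] [([220, 255], 0.71), ([231, 224], 0.57)]
shaker [([307, 244, 328, 260], 0.65), ([430, 228, 458, 246], 0.62)] [([437, 242], 0.63)]
teaspoon [([396, 236, 404, 281], 0.7)] [([400, 262], 0.81)]
pod_block [([306, 242, 327, 260], 0.71), ([258, 206, 287, 270], 0.66)] [([273, 241], 0.57)]
jar_caddy [([333, 210, 372, 270], 0.83)] [([352, 241], 0.88)]
spoon_tray [([168, 208, 200, 274], 0.63)] [([183, 243], 0.81)]
side [-0.517 -0.419  0.612] [ 0.848  0.285 -0.448]
[[ 0.953  0.304 -0.   ]
 [ 0.304 -0.953  0.   ]
 [-0.    -0.    -1.   ]] 0.8
```

Run:
```python
from h import *
im=np.load("top.npz")["im"]
cv2.imwrite("pics/top_crop.png",cv2.resize(im[140:300,100:480,::-1],(798,336),interpolation=cv2.INTER_CUBIC))
```

```text
(no output)
```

View pics/side0.png

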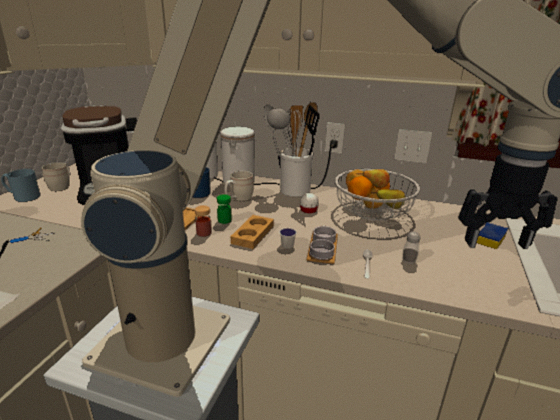

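View pics/top_crop.png

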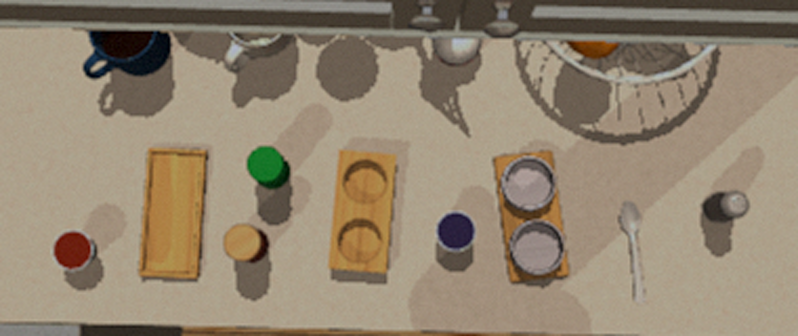

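The candidates in the top view are:

- **Spice jar:** wooden-lid jar at (217,256), or the green look-alike at (229,218). I choose the wooden lid.
- **Pods:** red at (135,259) and violet at (317,250).
- **Shaker:** grey top at (447,238). The white and red thing at (318,160) near the utensils is not it.
- **Teaspoon:** at (400,260).
- **Organisers:** tray at (183,242), block at (273,241), caddy at (352,243).

Run:
```python
from h import *
np.set_printoptions(precision=4,suppress=True)
f=np.load("top.npz"); im,D=f["im"],f["D"]; C=cal("top"); W=cloud(C,D)
ok=(D>0)&(W[...,0]<.56)&(W[...,0]>.2)
print("table z",np.median(W[...,2][ok]), C[0]["fx"])
def comp(seed,lo):
    m=(ok&(W[...,2]>lo)).astype(np.uint8); n,l=cv2.connectedComponents(m)
    u,v=seed; k=l[v-4:v+5,u-4:u+5]; k=np.bincount(k[k>0]).argmax(); return l==k
for n,s,h,z in [("red",(135,259),.02,.045),("violet",(317,250),.02,.045),("jar",(217,256),.02,.087),("shaker",(447,238),.02,.09),("green",(229,218),.02,.087)]:
    try:
        m=comp(s,h); P=W[m]; t=np.percentile(P[:,2],90); q=P[P[:,2]>t-.008]
        v,u=np.nonzero(m); mm=m&(W[...,2]>t-.008); vv,uu=np.nonzero(mm)
        (c,r)=cv2.minEnclosingCircle(q[:,:2].astype(np.float32)); print(n,"top",t,"mean",q[:,:2].mean(0),"circ",np.array(c),r,"plane",onplane(C,uu.mean(),vv.mean(),z)[:2],len(uu))
    except Exception as e: print(n,e)
for n,s,h in [("block",(273,262),.015),("caddy",(352,243),.004),("tray",(172,242),.004),("spoon",(400,260),.003)]:
    try:
        m=comp(s,h); P=W[m]; r=cv2.minAreaRect(P[:,:2].astype(np.float32)); print(n,r,np.percentile(P[:,2],90),m.sum())
    except Exception as e: print(n,e)
# colour masks
hsv=cv2.cvtColor(im,cv2.COLOR_RGB2HSV)
for n,b,z in [("block",(250,200,295,280),.026),("tray",(160,200,205,280),.012),("caddyboard",(325,200,380,282),.008)]:
    m=np.zeros(D.shape,bool); x0,y0,x1,y1=b; m[y0:y1,x0:x1]=((hsv[...,1]>110)&(hsv[...,0]<25))[y0:y1,x0:x1]
    v,u=np.nonzero(m); p=np.array([onplane(C,a,c,z)[:2] for a,c in zip(u,v)]); print(n,cv2.minAreaRect(p.astype(np.float32)),len(u))
m=np.zeros(D.shape,bool); b=(388,225,412,290); g=cv2.cvtColor(im,cv2.COLOR_RGB2GRAY); 
o=im[225:290,388:412]; cv2.imwrite("pics/spoon.png",cv2.resize(o[:,:,::-1],None,fx=8,fy=8,interpolation=cv2.INTER_NEAREST))
print(onplane(C,398,238,.005),onplane(C,404,282,.004))
```

```text
table z -0.0008311384067766508 487.96017546160937
red top 0.04638734910134411 mean [0.418  0.3458] circ [0.4183 0.3458] 0.025815999135375023 plane [0.4179 0.3453] 293
violet top 0.04697577069551904 mean [ 0.4526 -0.1318] circ [ 0.4526 -0.1317] 0.025522740557789803 plane [ 0.4526 -0.1318] 287
jar top 0.08771468649305658 mean [0.4309 0.129 ] circ [0.4308 0.1297] 0.022752705961465836 plane [0.4308 0.1287] 245
shaker top 0.08829022587339845 mean [ 0.4907 -0.4702] circ [ 0.4912 -0.4712] 0.016082758083939552 plane [ 0.4903 -0.4688] 109
green top 0.08758773235153458 mean [0.5265 0.1055] circ [0.5263 0.1056] 0.022805050015449524 plane [0.5262 0.1053] 240
block ((0.4763394296169281, -0.013528186827898026), (0.07403790950775146, 0.15185952186584473), 86.49369812011719) 0.0280516100440973 956
caddy ((0.47419723868370056, -0.2322247326374054), (0.16873830556869507, 0.08107970654964447), 7.288009166717529) 0.02793112524779436 1581
tray ((0.46942591667175293, 0.23029014468193054), (0.07957866787910461, 0.17075765132904053), 88.12770080566406) 0.011793219212197802 1167
spoon ((0.4422502815723419, -0.3674342632293701), (0.11388632655143738, 0.024416394531726837), 10.738340377807617) 0.009706243821413352 138
block ((0.4748172163963318, -0.01559542492032051), (0.0744566023349762, 0.15193091332912445), 86.37989807128906) 1576
tray ((0.4681153893470764, 0.22852209210395813), (0.07645558565855026, 0.16550835967063904), 88.87931060791016) 1737
caddyboard ((0.47475773096084595, -0.23232996463775635), (0.16360022127628326, 0.07658075541257858), 8.133606910705566) 545
[ 0.49   -0.3569  0.005 ] [ 0.3719 -0.3722  0.004 ]
```

```bash
cat > go.py <<'E'
import sys
from h import *
# go.py x y z psi_deg (mm): legs from the present pose, in tool axes
o=arm.get_obs(); R=np.array(o["tool_rot"]); p=np.array(o["tool_pos"])*1000
x,y,z,psi=map(float,sys.argv[1:5])
d=R.T@(np.array([x,y,z])-p); n=int(np.ceil(np.linalg.norm(d)/62.5-1e-6)) 
now=np.degrees(np.arctan2(R[1,0],R[0,0])); t=np.radians((now-psi+180)%360-180)
print("pos",p.round(1),"yaw",round(now,2),"tot",d.round(1),"turn",round(t,3),"n",n,"per",(d/max(n,1)).round(1),"w",round(o["grip_width"]*1000,1),"t",round(o["time"],2))
E
python3 go.py 490.5 -470 231 8
python3 - <<'E'
from h import *
f=np.load("top.npz"); W=cloud(cal("top"),f["D"])
m=(W[...,2]>.03)&(W[...,1]<-.28)&(W[...,1]>-.55)&(W[...,0]>.5)&(W[...,0]<.59)
P=W[m]; 
for a in np.arange(.5,.59,.015):
    q=P[(P[:,0]>=a)&(P[:,0]<a+.015)]; print(a.round(3),len(q), q[:,1].min() if len(q) else 0,q[:,1].max() if len(q) else 0,q[:,2].max() if len(q) else 0)
E
```

```text
pos [ 190.  -595.4  231.3] yaw 17.69 tot [ 3.244e+02 -2.810e+01  3.000e-01] turn 0.169 n 6 per [54.1 -4.7  0.1] w 85.5 t 0.8
0.5 50 -0.4836647972528927 -0.45266292871389446 0.09237823525892634
0.515 0 0 0 0
0.53 0 0 0 0
0.545 0 0 0 0
0.56 0 0 0 0
0.575 0 0 0 0
```

View pics/spoon.png

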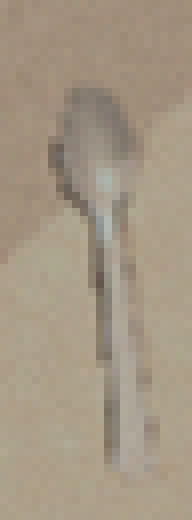

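send_rows:
  moves:
    - {"x": 60, "y": -5, "z": 0, "turn": 0, "gripper": 85}
    - {"x": 60, "y": -5, "z": 0, "turn": 0, "gripper": 85}
    - {"x": 60, "y": -5, "z": 0, "turn": 0, "gripper": 85}
    - {"x": 60, "y": -5, "z": 0, "turn": 0, "gripper": 85}
    - {"x": 50, "y": -5, "z": 0, "turn": 0.169, "gripper": 85}

```text
time: 1.42
tool_pos: [0.4608, -0.4823, 0.2314]
tool_rot: [[0.991, 0.136, 0.0], [0.136, -0.991, -0.0], [0.0, 0.0, -1.0]]
ft_force: [-0.6, -1.3, -0.6]
grip_width: 0.0854
gripper_force: 0.0
```

```bash
cat > look.py <<'E'
import sys
from h import *
n,th=sys.argv[1],sys.argv[2]
C=cal("wrist"); im,D=arm.get_image("wrist"); cv2.imwrite(f"pics/{n}.png",im[:,:,::-1]); np.savez("w.npz",im=im,D=D)
W=cloud(C,D); np.save("W.npy",W)
for r in arm.find_in("wrist",th)[:3]:
    a,b,c,d=np.round(r["rect"]).astype(int); Q=W[b:d,a:c][D[b:d,a:c]>0]; t=np.percentile(Q[:,2],97); q=Q[Q[:,2]>t-.006]
    (cc,rr)=cv2.minEnclosingCircle(q[:,:2].astype(np.float32))
    print(th,round(r["score"],2),[a,b,c,d],"top",t.round(4),"ctr mm",(np.array(cc)*1000).round(1),"r",round(rr*1000,1),"mean",(q[:,:2].mean(0)*1000).round(1))
E
python3 look.py w1 shaker; python3 go.py 490.5 -470 231 8
```

```text
shaker 0.62 [np.int64(250), np.int64(126), np.int64(296), np.int64(175)] top 0.09 ctr mm [ 489.8 -472. ] r 14.9 mean [ 490.5 -472.2]
pos [ 463.  -481.2  231.3] yaw 8.04 tot [28.8 -7.2  0.3] turn 0.001 n 1 per [28.8 -7.2  0.3] w 84.9 t 1.52
```

View pics/w1.png

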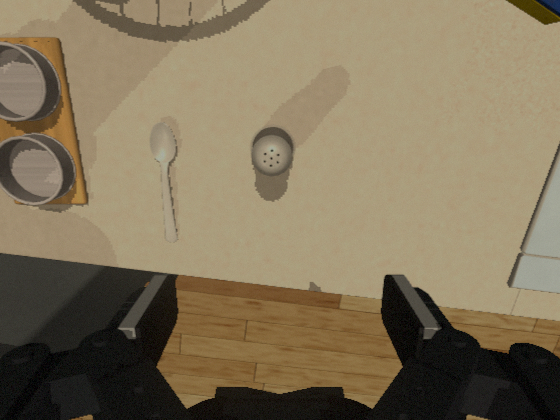

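```bash
python3 go.py 490.3 -471.5 36 8
python3 - <<'E'
from h import *
C=cal("wrist")
a=onplane(C,160,122,.006)*1000;b=onplane(C,171.5,242.5,.003)*1000
print(a,b,np.linalg.norm(a-b),(a+b)/2,np.degrees(np.arctan2(*(a-b)[1::-1])))
W=np.load("W.npy")
for r in [(0,125,80,212),(0,36,66,125)]:
    Q=W[r[1]:r[3],r[0]:r[2]].reshape(-1,3); q=Q[(Q[:,2]>.027)&(Q[:,2]<.04)]; print(len(q),cv2.minEnclosingCircle((q[:,:2]*1000).astype(np.float32)))
E
```

```text
pos [ 463.  -481.2  231.3] yaw 8.04 tot [ 28.1  -5.8 195.3] turn 0.001 n 4 per [ 7.  -1.5 48.8] w 84.9 t 1.52
[ 498.20796484 -355.14036724    6.        ] [ 366.86632196 -372.31722822    3.        ] 132.49404405014502 [ 432.5371434  -363.72879773    4.5       ] 7.450856120765806
855 ((434.0318603515625, -238.30514526367188), 34.63587188720703)
666 ((515.1963500976562, -227.11207580566406), 34.51792526245117)
```

The wrist view shows the shaker at (271,151), the spoon from (160,122) to (172,243), and both cups at the left edge. Next I descend on the shaker.

send_rows:
  moves:
    - {"x": 28, "y": -6, "z": 40, "turn": 0, "gripper": 85}
    - {"x": 0, "y": 0, "z": 60, "turn": 0, "gripper": 85}
    - {"x": 0, "y": 0, "z": 60, "turn": 0, "gripper": 85}
    - {"x": 0, "y": 0, "z": 35, "turn": 0, "gripper": 85}
    - {"x": 0, "y": 0, "z": 0, "turn": 0, "gripper": 30}

```text
time: 2.15
tool_pos: [0.4832, -0.4722, 0.0332]
tool_rot: [[0.99, 0.14, -0.005], [0.14, -0.99, 0.005], [-0.004, -0.005, -1.0]]
ft_force: [0.7, 0.0, 0.1]
grip_width: 0.0694
gripper_force: 0.0
```

send_rows:
  moves:
    - {"x": 0, "y": 0, "z": 0, "turn": 0, "gripper": 30}
    - {"x": 0, "y": 0, "z": 0, "turn": 0, "gripper": 30}
    - {"x": 0, "y": 0, "z": 0, "turn": 0, "gripper": 30}

```text
time: 2.52
tool_pos: [0.4867, -0.4749, 0.0392]
tool_rot: [[0.99, 0.139, 0.003], [0.139, -0.99, -0.003], [0.002, 0.003, -1.0]]
ft_force: [-1.0, 1.3, 6.6]
grip_width: 0.0361
gripper_force: 59.8
```

```bash
python3 go.py 490.3 -471.5 36 8
python3 - <<'E'
from h import *
im,D=arm.get_image("wrist"); im2,_=arm.get_image("side")
a=im[100:420,60:500]; b=cv2.resize(im2[150:290,350:500],None,fx=2.28,fy=2.28)[:320]
cv2.imwrite("pics/g1.png",np.hstack([a,b])[:,:,::-1]); print(arm.get_obs()["ft_force"],arm.get_obs()["grip_width"])
E
```

```text
pos [ 486.7 -474.9   39.2] yaw 8.02 tot [ 4.1 -2.9  3.2] turn 0.0 n 1 per [ 4.1 -2.9  3.2] w 36.1 t 2.52Traceback (most recent call last):
  File "<stdin>", line 4, in <module>
    return _nx.concatenate(arrs, 1, dtype=dtype, casting=casting)
           ~~~~~~~~~~~~~~~^^^^^^^^^^^^^^^^^^^^^^^^^^^^^^^^^^^^^^^
ValueError: all the input array dimensions except for the concatenation axis must match exactly, but along dimension 0, the array at index 0 has size 320 and the array at index 1 has size 319
```

Run:
```python
from h import *
im,D=arm.get_image("wrist"); im2,_=arm.get_image("side")
a=im[100:420,60:500]; b=cv2.resize(im2[150:290,350:500],(340,320))
cv2.imwrite("pics/g1b.png",np.hstack([a,b])[:,:,::-1]); o=arm.get_obs();print(o["ft_force"],o["grip_width"],o["tool_pos"],o["gripper_force"])
```

```text
[-0.77067986  0.83289024  7.24419365] 0.035514917360609986 [ 0.48666096 -0.47491071  0.03922822] 59.78681612497894
```

View pics/g1b.png

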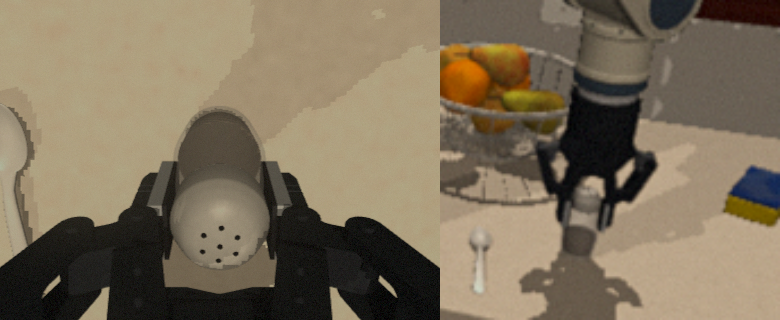

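The fingers hold the shaker at the shoulder, with a reading of 36 mm where I expected 44. I'll open, look, and regrip lower.

send_rows:
  moves:
    - {"x": 0, "y": 0, "z": 0, "turn": 0, "gripper": 85}
    - {"x": 0, "y": 0, "z": 0, "turn": 0, "gripper": 85}
    - {"x": 0, "y": 0, "z": 0, "turn": 0, "gripper": 85}

```text
time: 3.1
tool_pos: [0.4856, -0.4737, 0.0365]
tool_rot: [[0.99, 0.139, 0.0], [0.139, -0.99, -0.0], [0.0, 0.0, -1.0]]
ft_force: [-0.3, 0.7, 0.2]
grip_width: 0.0847
gripper_force: 0.0
```

```bash
python3 look.py w2 shaker;python3 go.py 490.3 -471.5 30 8
python3 - <<'E'
from h import *
W=np.load("W.npy"); D=np.load("w.npz")["D"]
P=W[(D>0)&(np.hypot(W[...,0]-.49,W[...,1]+.472)<.032)]*1000
for a in range(5,95,10):
    q=P[(P[:,2]>=a)&(P[:,2]<a+10)]; 
    if len(q)>5: print(a,len(q),q.min(0).round(1),q.max(0).round(1))
E
```

```text
pos [ 485.5 -473.6   36.3] yaw 8.01 tot [ 5.  -1.4  6.3] turn 0.0 n 1 per [ 5.  -1.4  6.3] w 85.1 t 3.2
5 226 [ 498.1 -489.5    5. ] [ 510.9 -456.1   15. ]
15 281 [ 498.6 -490.1   15.1] [ 511.8 -455.3   25. ]
25 645 [ 491.5 -494.9   25. ] [ 512.4 -453.    35. ]
35 1193 [ 485.4 -494.2   35. ] [ 512.1 -453.3   45. ]
45 1305 [ 486.5 -493.3   45. ] [ 510.4 -455.    55. ]
55 1384 [ 487.5 -492.    55. ] [ 508.7 -456.6   65. ]
65 919 [ 492.7 -490.    65. ] [ 508.2 -457.6   75. ]
75 3011 [ 477.3 -491.4   75. ] [ 508.1 -457.3   85. ]
85 4858 [ 478.  -488.1   85. ] [ 505.2 -460.7   91.4]
```

View pics/w2.png

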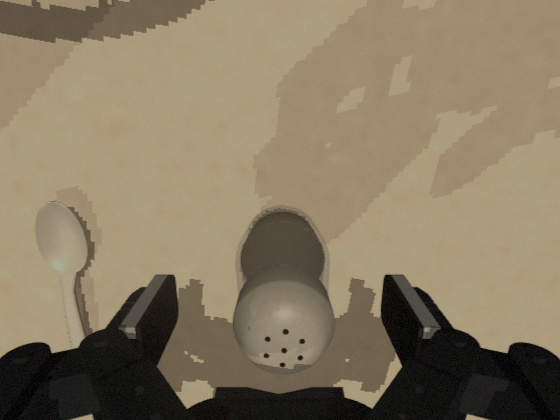

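The shaker is still upright at about (490.5,-474). The tool stopped 5 mm short, so I'll correct that and grip lower.

send_rows:
  moves:
    - {"x": 5, "y": 1, "z": 6, "turn": 0, "gripper": 85}
    - {"x": 0, "y": 0, "z": 6, "turn": 0, "gripper": 85}
    - {"x": 0, "y": 0, "z": 0, "turn": 0, "gripper": 30}
    - {"x": 0, "y": 0, "z": 0, "turn": 0, "gripper": 30}
    - {"x": 0, "y": 0, "z": 0, "turn": 0, "gripper": 30}

```text
time: 3.82
tool_pos: [0.4909, -0.4741, 0.0249]
tool_rot: [[0.99, 0.139, 0.0], [0.139, -0.99, -0.0], [0.0, 0.0, -1.0]]
ft_force: [1.2, -0.5, 0.3]
grip_width: 0.0396
gripper_force: 60.3
```

send_rows:
  moves:
    - {"x": 0, "y": 0, "z": 0, "turn": 0, "gripper": 30}
    - {"x": 0, "y": 0, "z": -10, "turn": 0, "gripper": 30}

```text
time: 4.08
tool_pos: [0.4901, -0.4734, 0.0339]
tool_rot: [[0.99, 0.139, -0.001], [0.139, -0.99, 0.001], [-0.001, -0.001, -1.0]]
ft_force: [-0.4, 0.2, -0.6]
grip_width: 0.0391
gripper_force: 60.6
```

```bash
python3 look.py w3 shaker;python3 go.py 435 -238 110 8
```

```text
shaker 0.62 [np.int64(221), np.int64(221), np.int64(334), np.int64(393)] top 0.099 ctr mm [ 496.6 -472.6] r 16.9 mean [ 497.1 -472.3]
pos [ 491.2 -474.5   35.5] yaw 8.0 tot [ -22.6 -241.9  -74.8] turn 0.0 n 5 per [ -4.5 -48.4 -15. ] w 39.4 t 4.17
```

send_rows:
  moves:
    - {"x": 0, "y": 0, "z": -40, "turn": 0, "gripper": 30}
    - {"x": -5, "y": -50, "z": -35, "turn": 0, "gripper": 30}
    - {"x": -5, "y": -60, "z": 0, "turn": 0, "gripper": 30}
    - {"x": -6, "y": -60, "z": 0, "turn": 0, "gripper": 30}
    - {"x": -5, "y": -55, "z": 0, "turn": 0, "gripper": 30}

```text
time: 4.8
tool_pos: [0.4378, -0.2523, 0.1097]
tool_rot: [[0.99, 0.139, 0.001], [0.139, -0.99, -0.0], [0.001, 0.0, -1.0]]
ft_force: [0.5, -0.3, -0.4]
grip_width: 0.0391
gripper_force: 60.9
```

```bash
python3 look.py w4 shaker;python3 go.py 434 -238 75 8
python3 - <<'E'
from h import *
o=arm.get_obs(); p=np.array(o["tool_pos"]); R=np.array(o["tool_rot"])
W=np.load("W.npy"); D=np.load("w.npz")["D"]; L=((W-p)@R)*1000
P=L[(D>0)&(np.abs(L[...,1])<19)&(np.abs(L[...,0])<32)]
for a in range(-75,40,10):
    q=P[(P[:,2]>=a)&(P[:,2]<a+10)]
    if len(q)>5: print(a,len(q),q.min(0).round(1),q.max(0).round(1))
E
```

```text
shaker 0.86 [np.int64(226), np.int64(224), np.int64(337), np.int64(395)] top 0.1829 ctr mm [ 447.7 -251.2] r 13.7 mean [ 447.3 -251.3]
pos [ 435.4 -249.1  108.9] yaw 8.17 tot [  0.3 -11.1  34. ] turn 0.003 n 1 per [  0.3 -11.1  34. ] w 39.2 t 4.9
-75 1839 [  0.9 -19.  -75. ] [ 19.6  19.  -65. ]
-65 5909 [ -4.9 -19.  -65. ] [ 19.4  19.  -55. ]
-55 2003 [ -0.7 -19.  -55. ] [ 19.2  19.  -45. ]
-45 2034 [-10.2 -19.  -45. ] [ 19.3  19.  -35. ]
-35 1953 [ -8.9 -18.9 -35. ] [ 20.8  18.9 -25. ]
-25 1593 [ -9.7 -19.  -25. ] [ 22.6  19.  -15. ]
-15 1108 [  6.5 -19.  -15. ] [23.7 19.  -5. ]
-5 465 [ 10.5 -16.2  -5. ] [23.3 18.9  5. ]
5 335 [ 12.7 -13.5   5. ] [22.3 18.7 15. ]
15 155 [ 12.4 -12.7  15. ] [21.3 18.9 22.5]
```

View pics/w4.png

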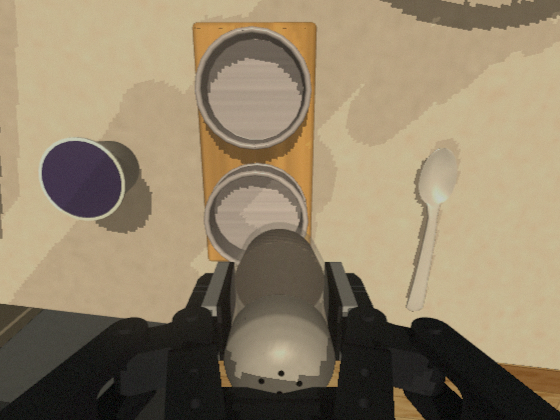

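send_rows:
  moves:
    - {"x": -1.5, "y": -11, "z": 0, "turn": 0, "gripper": 30}
    - {"x": 0, "y": 0, "z": 20, "turn": 0, "gripper": 30}
    - {"x": 0, "y": 0, "z": 25, "turn": 0, "gripper": 30}
    - {"x": 0, "y": 0, "z": 15, "turn": 0, "gripper": 30}
    - {"x": 0, "y": 0, "z": 0, "turn": 0, "gripper": 30}

```text
time: 5.52
tool_pos: [0.435, -0.2434, 0.0484]
tool_rot: [[0.99, 0.139, -0.002], [0.139, -0.99, 0.001], [-0.001, -0.001, -1.0]]
ft_force: [-0.1, -0.2, -1.2]
grip_width: 0.0394
gripper_force: 60.9
```

```bash
python3 go.py 433 -238 36 8
python3 - <<'E'
from h import *
print(arm.get_obs()["ft_force"])
E
```

```text
pos [ 435.  -243.4   48.4] yaw 7.97 tot [-1.2 -5.6 12.4] turn -0.0 n 1 per [-1.2 -5.6 12.4] w 39.4 t 5.53
[-0.07618404 -0.21423933 -1.21274426]
```

send_rows:
  moves:
    - {"x": -1, "y": -5, "z": 0, "turn": 0, "gripper": 30}
    - {"x": 0, "y": 0, "z": 5, "turn": 0, "gripper": 30}
    - {"x": 0, "y": 0, "z": 4, "turn": 0, "gripper": 30}
    - {"x": 0, "y": 0, "z": 2.5, "turn": 0, "gripper": 30}
    - {"x": 0, "y": 0, "z": 0, "turn": 0, "gripper": 30}

```text
time: 6.15
tool_pos: [0.4337, -0.2385, 0.0376]
tool_rot: [[0.99, 0.139, -0.0], [0.139, -0.99, 0.0], [-0.0, -0.0, -1.0]]
ft_force: [-0.2, -0.2, -0.8]
grip_width: 0.0396
gripper_force: 61.0
```

```bash
python3 go.py 433 -238 36 8
python3 - <<'E'
from h import *
print(arm.get_obs()["ft_force"])
E
```

```text
pos [ 433.7 -238.5   37.6] yaw 8.01 tot [-0.6 -0.6  1.6] turn 0.0 n 1 per [-0.6 -0.6  1.6] w 39.6 t 6.15
[-0.1979183  -0.18840562 -0.83013945]
```

send_rows:
  moves:
    - {"x": -1, "y": 0, "z": 1.5, "turn": 0, "gripper": 30}
    - {"x": 0, "y": 0, "z": 1, "turn": 0, "gripper": 30}
    - {"x": 0, "y": 0, "z": 0, "turn": 0, "gripper": 30}

```text
time: 6.52
tool_pos: [0.4327, -0.2387, 0.0358]
tool_rot: [[0.99, 0.139, -0.0], [0.139, -0.99, -0.0], [-0.0, 0.0, -1.0]]
ft_force: [-2.9, 0.0, 7.4]
grip_width: 0.039
gripper_force: 61.7
```

send_rows:
  moves:
    - {"x": 0, "y": 0, "z": 0, "turn": 0, "gripper": 70}
    - {"x": 0, "y": 0, "z": 0, "turn": 0, "gripper": 70}
    - {"x": 0, "y": 0, "z": -25, "turn": 0, "gripper": 80}
    - {"x": 0, "y": 0, "z": -50, "turn": 0, "gripper": 85}
    - {"x": 0, "y": 0, "z": -50, "turn": 0, "gripper": 85}

```text
time: 7.15
tool_pos: [0.4325, -0.2385, 0.1613]
tool_rot: [[0.99, 0.139, -0.001], [0.139, -0.99, 0.001], [-0.001, -0.001, -1.0]]
ft_force: [0.5, 0.4, -0.1]
grip_width: 0.0851
gripper_force: 0.0
```

```bash
python3 look.py w5 shaker; python3 go.py 433 -364 60 7.5
```

```text
shaker 0.74 [np.int64(252), np.int64(174), np.int64(311), np.int64(247)] top 0.1008 ctr mm [ 432.7 -239. ] r 14.7 mean [ 434.  -238.7]
pos [ 435.7 -240.4  165.1] yaw 8.01 tot [-20.7 121.5 105.6] turn 0.009 n 3 per [-6.9 40.5 35.2] w 84.9 t 7.25
```

send_rows:
  moves:
    - {"x": 10, "y": -52, "z": 20, "turn": 0, "gripper": 85}
    - {"x": 22, "y": -52, "z": 30, "turn": 0, "gripper": 85}
    - {"x": 0, "y": 0, "z": 30, "turn": 0, "gripper": 85}
    - {"x": 0, "y": 0, "z": 0, "turn": 0, "gripper": 85}

```text
time: 7.75
tool_pos: [0.4479, -0.1313, 0.079]
tool_rot: [[0.99, 0.141, -0.005], [0.141, -0.99, 0.002], [-0.005, -0.002, -1.0]]
ft_force: [-0.3, 0.4, 0.6]
grip_width: 0.0851
gripper_force: 0.0
```

```bash
python3 look.py w6 pod_b; python3 go.py 452.6 -131.8 22 7.5
```

```text
pos [ 449.5 -132.7   81. ] yaw 7.99 tot [ 3.2 -0.4 59. ] turn 0.009 n 1 per [ 3.2 -0.4 59. ] w 84.6 t 7.85
```

send_rows:
  moves:
    - {"x": 3, "y": 0, "z": 25, "turn": 0, "gripper": 85}
    - {"x": 0, "y": 0, "z": 25, "turn": 0, "gripper": 85}
    - {"x": 0, "y": 0, "z": 9, "turn": 0, "gripper": 85}
    - {"x": 0, "y": 0, "z": 0, "turn": 0, "gripper": 45}
    - {"x": 0, "y": 0, "z": 0, "turn": 0, "gripper": 45}

```text
time: 8.48
tool_pos: [0.4533, -0.1325, 0.0229]
tool_rot: [[0.99, 0.139, 0.002], [0.139, -0.99, -0.0], [0.001, 0.001, -1.0]]
ft_force: [-0.0, -1.1, -0.2]
grip_width: 0.0515
gripper_force: 0.0
```

send_rows:
  moves:
    - {"x": 0, "y": 0, "z": 0, "turn": 0, "gripper": 45}
    - {"x": 0, "y": 0, "z": -20, "turn": 0, "gripper": 45}
    - {"x": 0, "y": 0, "z": -20, "turn": 0, "gripper": 45}
    - {"x": 0, "y": 0, "z": 0, "turn": 0, "gripper": 45}

```text
time: 8.98
tool_pos: [0.454, -0.1325, 0.0637]
tool_rot: [[0.99, 0.139, 0.004], [0.139, -0.99, -0.001], [0.004, 0.002, -1.0]]
ft_force: [0.7, -0.3, 0.1]
grip_width: 0.0478
gripper_force: 61.5
```

```bash
python3 look.py w7 pod_b; python3 go.py 437.6 -12.1 70 7.5; python3 go.py 513.4 -16.9 70 7.5
```

```text
pod_b 0.64 [np.int64(216), np.int64(227), np.int64(343), np.int64(365)] top 0.0871 ctr mm [ 452.9 -132.4] r 27.4 mean [ 453.2 -132.5]
pos [ 452.9 -132.1   62.3] yaw 8.01 tot [   1.6 -121.    -7.8] turn 0.009 n 2 per [  0.8 -60.5  -3.9] w 47.3 t 9.07
pos [ 452.9 -132.1   62.3] yaw 8.01 tot [  76.  -105.7   -7.7] turn 0.009 n 3 per [ 25.3 -35.2  -2.6] w 47.3 t 9.07
```

View pics/w7.png

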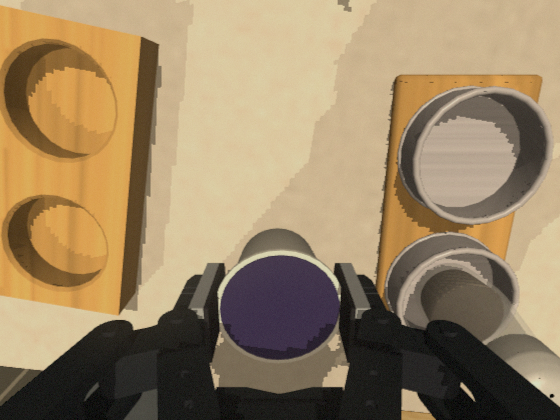

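The violet pod is held level. Recess rims are centred at about (60,99) and (58,241), and the shaker stands in the near cup.

Run:
```python
from h import *
C=cal("wrist"); 
a=onplane(C,60.5,99,.026)*1000;b=onplane(C,58,241,.026)*1000; print(a,b,np.linalg.norm(a-b),(a+b)/2)
for c in [(453-10,0)]: pass
W=np.load("W.npy")*1000; Q=W[0:330,0:170].reshape(-1,3); q=Q[(Q[:,2]>22)&(Q[:,2]<32)]; print(q[:,1].min())
for s in (38,-38): print([np.round(proj(C,np.array([475.5+s*.998,-14.5-s*.063,26])/1000),1)])
```

```text
[513.54902657 -17.34840084  26.        ] [438.43085293 -12.6958283   26.        ] 75.26211823720394 [475.98993975 -15.02211457  26.        ]
-55.38553569628085
[array([59.6, 99.1])]
[array([ 57. , 242.3])]
```

send_rows:
  moves:
    - {"x": 20, "y": -30, "z": -10, "turn": 0, "gripper": 45}
    - {"x": 30, "y": -40, "z": 0, "turn": 0, "gripper": 45}
    - {"x": 26, "y": -35, "z": 0, "turn": 0, "gripper": 45}
    - {"x": 0, "y": 0, "z": 0, "turn": 0, "gripper": 45}
    - {"x": 0, "y": 0, "z": 0, "turn": 0, "gripper": 45}

```text
time: 9.7
tool_pos: [0.5123, -0.0175, 0.0712]
tool_rot: [[0.99, 0.14, -0.002], [0.14, -0.99, -0.0], [-0.002, -0.0, -1.0]]
ft_force: [-0.3, -0.1, -0.3]
grip_width: 0.0477
gripper_force: 61.6
```

```bash
python3 look.py w8 pod_b; python3 go.py 513.5 -17.2 30 7.5
```

```text
pod_b 0.84 [np.int64(217), np.int64(230), np.int64(343), np.int64(363)] top 0.0945 ctr mm [510.7 -17.8] r 27.4 mean [511.6 -17.6]
pos [512.3 -18.2  71.5] yaw 7.96 tot [ 1.4 -0.8 41.5] turn 0.008 n 1 per [ 1.4 -0.8 41.5] w 47.4 t 9.8
```

send_rows:
  moves:
    - {"x": 1.5, "y": -0.5, "z": 15, "turn": 0, "gripper": 45}
    - {"x": 0, "y": 0, "z": 12, "turn": 0, "gripper": 45}
    - {"x": 0, "y": 0, "z": 8, "turn": 0, "gripper": 45}
    - {"x": 0, "y": 0, "z": 5, "turn": 0, "gripper": 45}
    - {"x": 0, "y": 0, "z": 0, "turn": 0, "gripper": 45}

```text
time: 10.42
tool_pos: [0.5147, -0.0168, 0.0318]
tool_rot: [[0.99, 0.139, -0.0], [0.139, -0.99, 0.0], [-0.0, -0.0, -1.0]]
ft_force: [-0.3, 0.8, -0.5]
grip_width: 0.0474
gripper_force: 61.6
```

```bash
python3 go.py 513.5 -17.2 29.5 7.5
```

```text
pos [514.7 -16.8  31.8] yaw 8.01 tot [-1.2  0.2  2.3] turn 0.009 n 1 per [-1.2  0.2  2.3] w 47.4 t 10.43
```

send_rows:
  moves:
    - {"x": 0, "y": 0, "z": 1.5, "turn": 0, "gripper": 45}
    - {"x": 0, "y": 0, "z": 0, "turn": 0, "gripper": 80}
    - {"x": 0, "y": 0, "z": 0, "turn": 0, "gripper": 80}
    - {"x": 0, "y": 0, "z": -30, "turn": 0, "gripper": 85}
    - {"x": 0, "y": 0, "z": -50, "turn": 0, "gripper": 85}

```text
time: 11.05
tool_pos: [0.5132, -0.0167, 0.1098]
tool_rot: [[0.99, 0.139, -0.004], [0.139, -0.99, 0.0], [-0.004, -0.001, -1.0]]
ft_force: [1.0, 0.3, 1.1]
grip_width: 0.085
gripper_force: 0.0
```

send_rows:
  moves:
    - {"x": 0, "y": 0, "z": -60, "turn": 0, "gripper": 85}
    - {"x": 0, "y": 0, "z": 0, "turn": 0, "gripper": 85}

```text
time: 11.3
tool_pos: [0.5178, -0.0169, 0.1749]
tool_rot: [[0.99, 0.139, 0.009], [0.139, -0.99, -0.0], [0.009, 0.002, -1.0]]
ft_force: [0.7, -0.6, -0.4]
grip_width: 0.0847
gripper_force: 0.0
```

```bash
python3 look.py w9 pod_b; python3 look.py w9b spice_jar; python3 go.py 431 129 170 7.5
```

```text
spice_jar 0.91 [np.int64(61), np.int64(129), np.int64(167), np.int64(211)] top 0.0875 ctr mm [525.3 105.8] r 23.2 mean [526.4 104.5]
spice_jar 0.66 [np.int64(32), np.int64(230), np.int64(139), np.int64(326)] top 0.2117 ctr mm [516.   33.8] r 7.1 mean [516.5  34. ]
pos [513.6 -16.7 169.3] yaw 8.01 tot [ -61.5 -155.8   -0.5] turn 0.009 n 3 per [-20.5 -51.9  -0.2] w 85.1 t 11.5
```

View pics/w9.png

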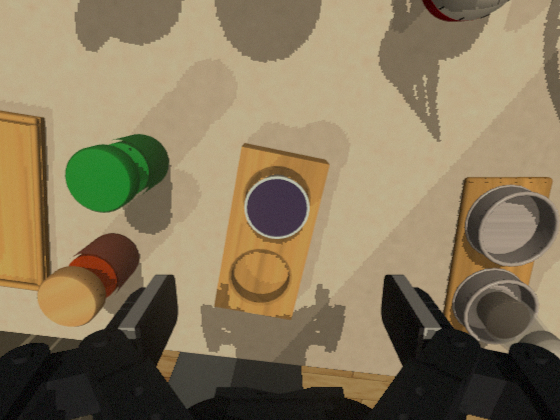

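The violet pod sits in the far recess. The spice jar is the wooden-lidded one at (71,297), and the green look-alike is at (110,175).

send_rows:
  moves:
    - {"x": -20, "y": -52, "z": 0, "turn": 0, "gripper": 85}
    - {"x": -25, "y": -52, "z": 0, "turn": 0, "gripper": 85}
    - {"x": -25, "y": -52, "z": 0, "turn": 0, "gripper": 85}
    - {"x": 0, "y": 0, "z": 0, "turn": 0, "gripper": 85}

```text
time: 12.0
tool_pos: [0.4202, 0.1299, 0.1688]
tool_rot: [[0.99, 0.144, -0.005], [0.144, -0.99, -0.001], [-0.005, 0.0, -1.0]]
ft_force: [0.3, -0.7, -0.2]
grip_width: 0.085
gripper_force: 0.0
```

```bash
python3 look.py w10 spice_jar; python3 go.py 430.5 128.5 40 7.5
```

```text
spice_jar 0.89 [np.int64(244), np.int64(151), np.int64(313), np.int64(236)] top 0.0877 ctr mm [428.9 130. ] r 22.9 mean [430.3 130.4]
spice_jar 0.75 [np.int64(299), np.int64(10), np.int64(382), np.int64(96)] top 0.0879 ctr mm [525.1 106. ] r 22.9 mean [525.2 106.7]
pos [422.9 128.2 169.5] yaw 8.12 tot [  7.9   0.7 129.4] turn 0.011 n 3 per [ 2.6  0.2 43.1] w 84.6 t 12.1
```

send_rows:
  moves:
    - {"x": 7, "y": -1, "z": 30, "turn": 0, "gripper": 85}
    - {"x": 0, "y": 0, "z": 45, "turn": 0, "gripper": 85}
    - {"x": 0, "y": 0, "z": 35, "turn": 0, "gripper": 85}
    - {"x": 0, "y": 0, "z": 30, "turn": 0, "gripper": 85}
    - {"x": 0, "y": 0, "z": 0, "turn": 0, "gripper": 85}

```text
time: 12.72
tool_pos: [0.4292, 0.1284, 0.0283]
tool_rot: [[0.99, 0.137, -0.005], [0.137, -0.991, -0.002], [-0.005, 0.001, -1.0]]
ft_force: [-0.3, -0.4, 0.2]
grip_width: 0.0854
gripper_force: 0.0
```

```bash
python3 go.py 429.5 129.5 28 7.5
```

```text
pos [429.2 128.4  28.3] yaw 7.9 tot [ 0.4 -1.1  0.3] turn 0.007 n 1 per [ 0.4 -1.1  0.3] w 85.4 t 12.72
```

send_rows:
  moves:
    - {"x": 0, "y": -1, "z": 0, "turn": 0, "gripper": 35}
    - {"x": 0, "y": 0, "z": 0, "turn": 0, "gripper": 35}
    - {"x": 0, "y": 0, "z": 0, "turn": 0, "gripper": 35}
    - {"x": 0, "y": 0, "z": 0, "turn": 0, "gripper": 35}
    - {"x": 0, "y": 0, "z": -10, "turn": 0, "gripper": 35}

```text
time: 13.35
tool_pos: [0.4302, 0.1309, 0.0411]
tool_rot: [[0.99, 0.139, 0.0], [0.139, -0.99, 0.0], [0.0, -0.0, -1.0]]
ft_force: [-0.4, 0.0, -1.2]
grip_width: 0.0461
gripper_force: 61.6
```

send_rows:
  moves:
    - {"x": 0, "y": 0, "z": -40, "turn": 0, "gripper": 35}
    - {"x": 0, "y": 0, "z": -50, "turn": 0, "gripper": 35}
    - {"x": 0, "y": 0, "z": -40, "turn": 0, "gripper": 35}
    - {"x": 0, "y": 0, "z": 0, "turn": 0, "gripper": 35}

```text
time: 13.85
tool_pos: [0.4322, 0.1315, 0.1741]
tool_rot: [[0.99, 0.139, 0.007], [0.139, -0.99, 0.002], [0.007, -0.001, -1.0]]
ft_force: [-0.5, 0.2, -2.5]
grip_width: 0.0459
gripper_force: 62.0
```

```bash
python3 look.py w11 spice_jar; python3 go.py 515.2 -227.1 165 7.8;python3 - <<'E'
from h import *
o=arm.get_obs(); p=np.array(o["tool_pos"]); R=np.array(o["tool_rot"])
W=np.load("W.npy"); D=np.load("w.npz")["D"]; L=((W-p)@R)*1000
P=L[(D>0)&(np.abs(L[...,1])<19)&(np.abs(L[...,0])<35)]
for a in range(-75,40,10):
    q=P[(P[:,2]>=a)&(P[:,2]<a+10)]
    if len(q)>5: print(a,len(q),q.min(0).round(1),q.max(0).round(1))
E
```

```text
spice_jar 0.78 [np.int64(207), np.int64(214), np.int64(351), np.int64(393)] top 0.2475 ctr mm [447.9 134.1] r 18.2 mean [444.3 134.8]
spice_jar 0.78 [np.int64(297), np.int64(40), np.int64(381), np.int64(118)] top 0.0879 ctr mm [525.  105.9] r 22.8 mean [525.2 106.5]
pos [430.  130.9 170.9] yaw 8.02 tot [ 34.4 366.4   5.9] turn 0.004 n 6 per [ 5.7 61.1  1. ] w 45.6 t 13.95
-75 168 [ 10.2 -19.  -75. ] [ 19.7  19.  -68.6]
-65 9764 [ -9.1 -19.  -60. ] [ 23.1  19.  -55. ]
-55 1967 [ 11.2 -19.  -55. ] [ 23.  19. -45.]
-45 289 [ 11.4 -18.9 -45. ] [ 22.7  18.9 -41.2]
-25 3248 [  2.4 -18.9 -24.9] [ 23.7  19.  -15. ]
-15 862 [  8.  -18.9 -15. ] [23.8 19.  -5. ]
-5 633 [ 13.2 -18.9  -4.9] [23.9 19.   5. ]
5 552 [ 13.2 -19.    5.1] [23.8 18.9 15. ]
15 371 [ 13.8 -18.9  15. ] [23.7 18.6 25. ]
25 14 [18.  -8.7 25.1] [22.9 13.8 26.8]
```

send_rows:
  moves:
    - {"x": 0, "y": 50, "z": 0, "turn": 0, "gripper": 35}
    - {"x": 5, "y": 60, "z": 0, "turn": 0, "gripper": 35}
    - {"x": 5, "y": 60, "z": 0, "turn": 0, "gripper": 35}
    - {"x": 10, "y": 60, "z": 0, "turn": 0, "gripper": 35}
    - {"x": 10, "y": 60, "z": 0, "turn": 0, "gripper": 35}

```text
time: 14.58
tool_pos: [0.4995, -0.1537, 0.1688]
tool_rot: [[0.99, 0.139, -0.003], [0.139, -0.99, 0.001], [-0.003, -0.002, -1.0]]
ft_force: [1.4, 0.2, -1.6]
grip_width: 0.0459
gripper_force: 62.2
```

```bash
python3 go.py 515.2 -227.1 100 7.8
```

```text
pos [ 499.5 -153.7  168.8] yaw 7.99 tot [ 5.5 75.  68.6] turn 0.003 n 2 per [ 2.8 37.5 34.3] w 45.9 t 14.57
```

send_rows:
  moves:
    - {"x": 2, "y": 40, "z": 0, "turn": 0, "gripper": 35}
    - {"x": 2, "y": 30, "z": 0, "turn": 0, "gripper": 35}
    - {"x": 0, "y": 0, "z": 40, "turn": 0, "gripper": 35}
    - {"x": 0, "y": 0, "z": 25, "turn": 0, "gripper": 35}
    - {"x": 0, "y": 0, "z": 0, "turn": 0, "gripper": 35}

```text
time: 15.2
tool_pos: [0.5114, -0.2197, 0.1021]
tool_rot: [[0.99, 0.139, -0.007], [0.139, -0.99, 0.003], [-0.006, -0.004, -1.0]]
ft_force: [0.8, -1.1, -0.9]
grip_width: 0.0462
gripper_force: 62.3
```

```bash
python3 look.py w12 jar_caddy; python3 go.py 515.2 -227.1 38 7.8
```

```text
jar_caddy 0.88 [np.int64(230), np.int64(140), np.int64(347), np.int64(286)] top 0.1217 ctr mm [ 522.2 -221.6] r 23.3 mean [ 525.2 -219.2]
pos [ 513.7 -220.6  104.9] yaw 8.01 tot [ 0.7  6.7 66.9] turn 0.004 n 2 per [ 0.4  3.4 33.4] w 45.8 t 15.3
```

View pics/w12.png

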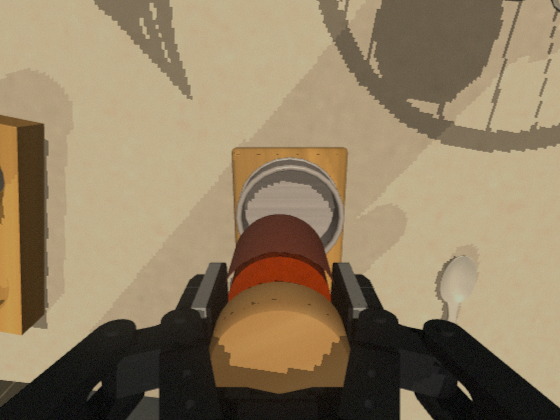

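send_rows:
  moves:
    - {"x": 1, "y": 6.5, "z": 0, "turn": 0, "gripper": 35}
    - {"x": 0, "y": 0, "z": 20, "turn": 0, "gripper": 35}
    - {"x": 0, "y": 0, "z": 20, "turn": 0, "gripper": 35}
    - {"x": 0, "y": 0, "z": 0, "turn": 0, "gripper": 35}
    - {"x": 0, "y": 0, "z": 0, "turn": 0, "gripper": 35}

```text
time: 15.92
tool_pos: [0.5168, -0.2276, 0.0666]
tool_rot: [[0.99, 0.139, 0.002], [0.139, -0.99, -0.001], [0.001, 0.001, -1.0]]
ft_force: [0.1, 0.2, -1.0]
grip_width: 0.0459
gripper_force: 62.3
```

```bash
python3 go.py 515.2 -227.1 38 7.8
```

```text
pos [ 516.8 -227.6   66.6] yaw 8.01 tot [-1.6 -0.7 28.6] turn 0.004 n 1 per [-1.6 -0.7 28.6] w 45.9 t 15.93
```

send_rows:
  moves:
    - {"x": -1, "y": -0.5, "z": 8, "turn": 0, "gripper": 35}
    - {"x": 0, "y": 0, "z": 8, "turn": 0, "gripper": 35}
    - {"x": 0, "y": 0, "z": 6, "turn": 0, "gripper": 35}
    - {"x": 0, "y": 0, "z": 4, "turn": 0, "gripper": 35}
    - {"x": 0, "y": 0, "z": 0, "turn": 0, "gripper": 35}

```text
time: 16.55
tool_pos: [0.5149, -0.2268, 0.0427]
tool_rot: [[0.99, 0.139, -0.0], [0.139, -0.99, 0.0], [-0.0, -0.0, -1.0]]
ft_force: [-12.4, 4.1, 38.7]
grip_width: 0.046
gripper_force: 66.0
```

```bash
python3 go.py 515.2 -227.1 38 7.8
```

```text
pos [ 514.9 -226.8   42.7] yaw 8.01 tot [0.3 0.4 4.7] turn 0.004 n 1 per [0.3 0.4 4.7] w 46.0 t 16.55
```

send_rows:
  moves:
    - {"x": 0, "y": 0, "z": -2, "turn": 0, "gripper": 35}
    - {"x": 0, "y": 0, "z": 0, "turn": 0, "gripper": 35}

```text
time: 16.8
tool_pos: [0.5149, -0.2268, 0.0428]
tool_rot: [[0.99, 0.139, 0.0], [0.139, -0.99, -0.0], [0.0, 0.0, -1.0]]
ft_force: [-6.2, 2.3, 18.4]
grip_width: 0.0457
gripper_force: 63.5
```

```bash
python3 look.py w13 spice_jar; python3 go.py 515.2 -227.1 38 7.8;python3 - <<'E'
from h import *
o=arm.get_obs(); p=np.array(o["tool_pos"]); R=np.array(o["tool_rot"]); print(o["ft_force"])
W=np.load("W.npy"); D=np.load("w.npz")["D"]; L=((W-p)@R)*1000
P=L[(D>0)&(np.abs(L[...,1])<19)&(np.abs(L[...,0])<35)]
for a in range(-75,40,10):
    q=P[(P[:,2]>=a)&(P[:,2]<a+10)]
    if len(q)>5: print(a,len(q),q.min(0).round(1),q.max(0).round(1))
E
```

```text
spice_jar 0.55 [np.int64(208), np.int64(214), np.int64(350), np.int64(394)] top 0.1166 ctr mm [ 531.4 -224. ] r 17.7 mean [ 526.9 -223.6]
pos [ 514.9 -226.8   42.8] yaw 8.01 tot [0.2 0.3 4.8] turn 0.004 n 1 per [0.2 0.3 4.8] w 45.9 t 16.9
[-5.71961931  1.62804003 17.9056275 ]
-75 1020 [  7.8 -19.  -75. ] [ 18.1  19.  -65.1]
-65 3169 [-10. -19. -57.] [ 19.6  18.8 -55. ]
-55 7973 [-10.6 -19.  -55. ] [ 21.  19. -45.]
-45 869 [  9.5 -19.  -45. ] [ 20.8  19.  -38.7]
-25 2729 [  0.6 -19.  -21.4] [ 21.5  19.  -15. ]
-15 1141 [  6.1 -18.9 -15. ] [21.6 19.  -5. ]
-5 700 [  6.6 -19.   -5. ] [21.6 18.9  5. ]
5 1272 [ 11.3 -19.    5. ] [35. 19. 15.]
15 877 [ 11.1 -18.9  15. ] [34.8 18.9 25. ]
25 1697 [ 10.5 -19.   25. ] [35.  18.9 35. ]
35 37 [ 31.2 -18.7  35. ] [35.  18.3 35.7]
```

View pics/w13.png

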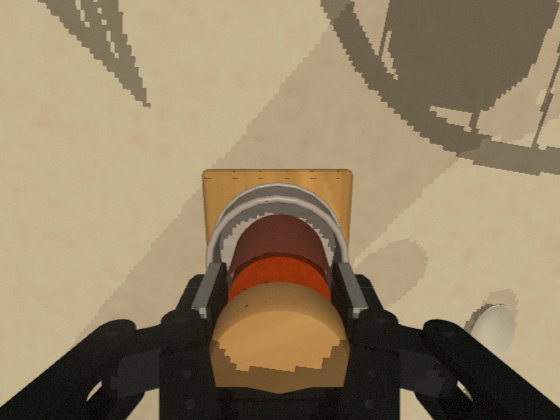

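The jar's lid top is at about 99 mm, which matches it standing on the cup floor. I'll unload and release.

send_rows:
  moves:
    - {"x": 0, "y": 0, "z": -1, "turn": 0, "gripper": 35}
    - {"x": 0, "y": 0, "z": 0, "turn": 0, "gripper": 35}

```text
time: 17.15
tool_pos: [0.5149, -0.2268, 0.0428]
tool_rot: [[0.99, 0.139, -0.0], [0.139, -0.99, 0.0], [-0.0, -0.0, -1.0]]
ft_force: [-3.5, 1.1, 9.0]
grip_width: 0.0456
gripper_force: 62.5
```

send_rows:
  moves:
    - {"x": 0, "y": 0, "z": 0, "turn": 0, "gripper": 65}
    - {"x": 0, "y": 0, "z": 0, "turn": 0, "gripper": 70}
    - {"x": 0, "y": 0, "z": -25, "turn": 0, "gripper": 80}
    - {"x": 0, "y": 0, "z": -50, "turn": 0, "gripper": 85}
    - {"x": 0, "y": 0, "z": -60, "turn": 0, "gripper": 85}

```text
time: 17.77
tool_pos: [0.5142, -0.2264, 0.1777]
tool_rot: [[0.99, 0.139, -0.002], [0.139, -0.99, 0.001], [-0.002, -0.001, -1.0]]
ft_force: [1.6, 0.4, -0.2]
grip_width: 0.085
gripper_force: 0.0
```

```bash
python3 look.py w14 spice_jar; python3 look.py w14b shaker; python3 go.py 432.5 -363.7 60 7.45
```

```text
shaker 0.76 [np.int64(253), np.int64(258), np.int64(300), np.int64(341)] top 0.1006 ctr mm [ 433.5 -239.1] r 14.9 mean [ 435.2 -238.6]
pos [ 515.6 -227.1  178.6] yaw 8.01 tot [-101.6  123.5  118.5] turn 0.01 n 4 per [-25.4  30.9  29.6] w 84.9 t 17.98
```

View pics/w14.png

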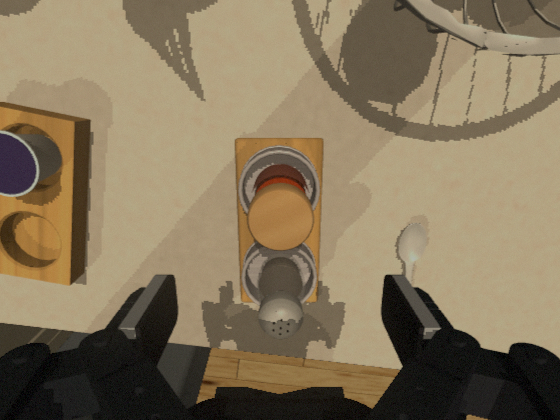

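Both glass things stand in their cups: the lid at (281,215) and the shaker dome at (281,318). Now the spoon.

send_rows:
  moves:
    - {"x": -10, "y": 50, "z": 0, "turn": 0.01, "gripper": 60}
    - {"x": -40, "y": 45, "z": 0, "turn": 0, "gripper": 60}
    - {"x": -51, "y": 28, "z": 20, "turn": 0, "gripper": 60}
    - {"x": 0, "y": 0, "z": 40, "turn": 0, "gripper": 60}
    - {"x": 0, "y": 0, "z": 40, "turn": 0, "gripper": 60}

```text
time: 18.6
tool_pos: [0.4294, -0.3618, 0.0748]
tool_rot: [[0.992, 0.127, -0.002], [0.127, -0.992, 0.002], [-0.002, -0.002, -1.0]]
ft_force: [-0.0, -0.3, 1.1]
grip_width: 0.0596
gripper_force: 0.0
```

```bash
python3 - <<'E'
from h import *
W=np.load("W.npy")*1000
q=W[190:245,250:310].reshape(-1,3); q=q[q[:,2]>90]; print("jar top",np.percentile(q[:,2],[5,50,95]),cv2.minEnclosingCircle(q[:,:2].astype(np.float32)))
E
python3 look.py w15 teaspoon; python3 go.py 432.5 -363.7 3 7.45
```

```text
jar top [95.44646852 97.47965505 98.70457325] ((544.7421264648438, -222.44210815429688), 49.83650588989258)
teaspoon 0.96 [np.int64(268), np.int64(115), np.int64(311), np.int64(310)] top 0.0095 ctr mm [ 432.3 -364.4] r 64.6 mean [ 444.4 -363.9]
pos [ 427.5 -359.1   72. ] yaw 7.4 tot [ 4.9  5.8 68.9] turn -0.001 n 2 per [ 2.5  2.9 34.5] w 60.1 t 18.7
```

View pics/w15.png

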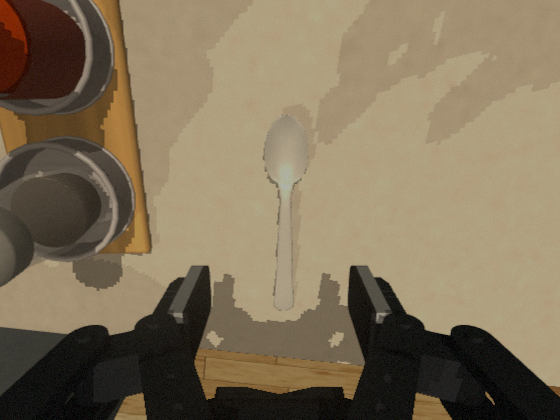

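The spoon lies from (288,115) to (284,310), lined up with the tool axis. I'll descend on it.

send_rows:
  moves:
    - {"x": 5, "y": 5, "z": 20, "turn": 0, "gripper": 60}
    - {"x": 0, "y": 0, "z": 25, "turn": 0, "gripper": 55}
    - {"x": 0, "y": 0, "z": 14, "turn": 0, "gripper": 50}
    - {"x": 0, "y": 0, "z": 0, "turn": 0, "gripper": 50}
    - {"x": 0, "y": 0, "z": 0, "turn": 0, "gripper": 50}

```text
time: 19.32
tool_pos: [0.4372, -0.3664, 0.0193]
tool_rot: [[0.992, 0.13, 0.001], [0.13, -0.992, -0.001], [0.001, 0.001, -1.0]]
ft_force: [0.0, -0.0, 0.1]
grip_width: 0.05
gripper_force: 0.0
```

```bash
python3 go.py 432.4 -364 3 7.45
```

```text
pos [ 437.2 -366.4   19.3] yaw 7.44 tot [-4.5 -3.1 16.3] turn -0.0 n 1 per [-4.5 -3.1 16.3] w 50.0 t 19.32
```

send_rows:
  moves:
    - {"x": -4.5, "y": -2.5, "z": 8, "turn": 0, "gripper": 45}
    - {"x": 0, "y": 0, "z": 7, "turn": 0, "gripper": 40}
    - {"x": 0, "y": 0, "z": 0, "turn": 0, "gripper": 10}
    - {"x": 0, "y": 0, "z": 0, "turn": 0, "gripper": 10}
    - {"x": 0, "y": 0, "z": 0, "turn": 0, "gripper": 10}

```text
time: 19.95
tool_pos: [0.4322, -0.3644, 0.0036]
tool_rot: [[0.992, 0.129, 0.0], [0.129, -0.992, -0.0], [0.0, 0.0, -1.0]]
ft_force: [1.1, 0.5, 0.4]
grip_width: 0.0172
gripper_force: 58.3
```

```bash
python3 go.py 432.4 -364 3 7.45; python3 -c "
from h import *
o=arm.get_obs();print(o['ft_force'],o['gripper_force'])"
```

```text
pos [ 432.2 -364.4    3.6] yaw 7.44 tot [ 0.2 -0.4  0.6] turn -0.0 n 1 per [ 0.2 -0.4  0.6] w 17.2 t 19.95
[1.13169122 0.4761287  0.37454828] 58.329926506849006
```

send_rows:
  moves:
    - {"x": 0, "y": 0, "z": -30, "turn": 0, "gripper": 10}
    - {"x": 0, "y": 0, "z": -60, "turn": 0, "gripper": 10}
    - {"x": 0, "y": 0, "z": -60, "turn": 0, "gripper": 10}
    - {"x": 0, "y": -55, "z": 0, "turn": 0, "gripper": 10}
    - {"x": 0, "y": -60, "z": 0, "turn": 0, "gripper": 10}

```text
time: 20.58
tool_pos: [0.4176, -0.2499, 0.1547]
tool_rot: [[0.992, 0.128, 0.003], [0.128, -0.992, -0.002], [0.003, 0.002, -1.0]]
ft_force: [-0.0, 0.5, -0.1]
grip_width: 0.0171
gripper_force: 58.5
```

send_rows:
  moves:
    - {"x": -2, "y": -60, "z": 0, "turn": 0, "gripper": 10}
    - {"x": -2, "y": -60, "z": 0, "turn": 0, "gripper": 10}
    - {"x": -2, "y": -60, "z": 0, "turn": 0, "gripper": 10}
    - {"x": -2, "y": -60, "z": 0, "turn": 0, "gripper": 10}
    - {"x": -2, "y": -60, "z": 0, "turn": 0, "gripper": 10}

```text
time: 21.2
tool_pos: [0.3682, 0.0477, 0.1539]
tool_rot: [[0.992, 0.129, 0.001], [0.129, -0.992, 0.0], [0.001, 0.0, -1.0]]
ft_force: [1.1, 0.2, 0.4]
grip_width: 0.0178
gripper_force: 58.5
```

```bash
python3 go.py 468.8 229.4 100 -1.5
```

```text
pos [368.2  47.7 153.9] yaw 7.41 tot [ 123.1 -167.3   54.1] turn 0.155 n 4 per [ 30.8 -41.8  13.5] w 17.8 t 21.2
```

send_rows:
  moves:
    - {"x": 25, "y": -45, "z": 0, "turn": 0, "gripper": 10}
    - {"x": 34, "y": -45, "z": 0, "turn": 0, "gripper": 10}
    - {"x": 34, "y": -45, "z": 0, "turn": 0, "gripper": 10}
    - {"x": 28, "y": -30, "z": 30, "turn": 0.155, "gripper": 10}
    - {"x": 0, "y": 0, "z": 0, "turn": 0, "gripper": 10}

```text
time: 21.82
tool_pos: [0.4674, 0.227, 0.1217]
tool_rot: [[1.0, -0.024, -0.002], [-0.024, -1.0, -0.001], [-0.002, 0.001, -1.0]]
ft_force: [-0.5, -1.1, -0.2]
grip_width: 0.0172
gripper_force: 58.5
```

```bash
python3 look.py w16 teaspoon; python3 go.py 468.8 229.4 12 -1.5
python3 - <<'E'
from h import *
C=cal("wrist"); im=np.load("w.npz")["im"].copy()
R=np.radians(-1.5); 
for a,b in [(83,38),(83,-38),(-83,38),(-83,-38)]:
    p=np.array([468.8+a*np.cos(R)-b*np.sin(R),229.4+a*np.sin(R)+b*np.cos(R),12])/1000
    u,v=proj(C,p); cv2.circle(im,(int(u),int(v)),3,(255,0,0),-1); print(round(u),round(v))
cv2.imwrite("pics/w16.png",im[:,:,::-1])
E
```

```text
teaspoon 0.69 [np.int64(250), np.int64(130), np.int64(313), np.int64(392)] top 0.1596 ctr mm [467.2 226.3] r 15.7 mean [469.1 224.5]
pos [466.2 225.  123.1] yaw -1.32 tot [  2.6  -4.6 111.1] turn 0.003 n 2 per [ 1.3 -2.3 55.5] w 17.2 t 21.93
216 83
329 83
227 299
320 299
```

View pics/w16.png

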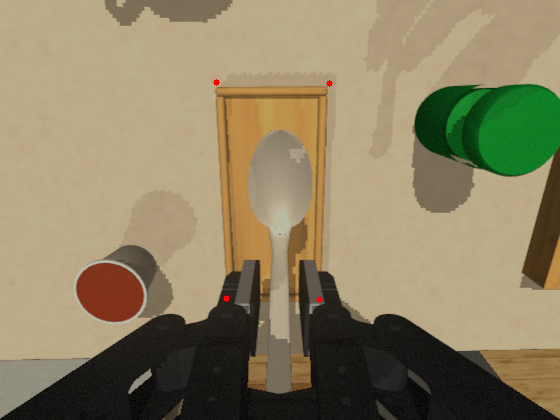

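The tray's far edge is at row 88, against a predicted 83, so it sits about 3 mm nearer than I had it. The spoon is held level over it, the red pod is at (112,291) and the green jar at (510,130).

send_rows:
  moves:
    - {"x": 1, "y": -4, "z": 30, "turn": 0, "gripper": 10}
    - {"x": 0, "y": 0, "z": 30, "turn": 0, "gripper": 10}
    - {"x": 0, "y": 0, "z": 20, "turn": 0, "gripper": 10}
    - {"x": 0, "y": 0, "z": 10, "turn": 0, "gripper": 10}
    - {"x": 0, "y": 0, "z": 0, "turn": 0, "gripper": 10}

```text
time: 22.55
tool_pos: [0.468, 0.2286, 0.0338]
tool_rot: [[1.0, -0.025, -0.0], [-0.025, -1.0, -0.0], [-0.0, 0.0, -1.0]]
ft_force: [0.4, 0.3, -1.2]
grip_width: 0.0169
gripper_force: 58.5
```

```bash
python3 go.py 466.8 229.4 10 -1.5
```

```text
pos [468.  228.6  33.8] yaw -1.46 tot [-1.2 -0.8 23.8] turn 0.001 n 1 per [-1.2 -0.8 23.8] w 16.9 t 22.55
```

send_rows:
  moves:
    - {"x": -1, "y": -0.5, "z": 9, "turn": 0, "gripper": 10}
    - {"x": 0, "y": 0, "z": 8, "turn": 0, "gripper": 10}
    - {"x": 0, "y": 0, "z": 5.5, "turn": 0, "gripper": 10}
    - {"x": 0, "y": 0, "z": 0, "turn": 0, "gripper": 10}
    - {"x": 0, "y": 0, "z": 0, "turn": 0, "gripper": 10}

```text
time: 23.18
tool_pos: [0.4672, 0.2298, 0.011]
tool_rot: [[1.0, -0.025, -0.0], [-0.025, -1.0, -0.0], [-0.0, 0.0, -1.0]]
ft_force: [-0.0, -0.8, -0.6]
grip_width: 0.0171
gripper_force: 58.5
```

```bash
python3 go.py 466.8 229.4 10 -1.5
```

```text
pos [467.2 229.8  11. ] yaw -1.44 tot [-0.4  0.4  1. ] turn 0.001 n 1 per [-0.4  0.4  1. ] w 17.1 t 23.18
```

send_rows:
  moves:
    - {"x": 0, "y": 0, "z": 1, "turn": 0, "gripper": 10}
    - {"x": 0, "y": 0, "z": 0, "turn": 0, "gripper": 27}
    - {"x": 0, "y": 0, "z": 0, "turn": 0, "gripper": 27}
    - {"x": 0, "y": 0, "z": -20, "turn": 0, "gripper": 32}
    - {"x": 0, "y": 0, "z": -50, "turn": 0, "gripper": 85}

```text
time: 23.8
tool_pos: [0.4656, 0.229, 0.0791]
tool_rot: [[1.0, -0.025, -0.004], [-0.025, -1.0, -0.002], [-0.004, 0.002, -1.0]]
ft_force: [1.1, -0.6, -0.2]
grip_width: 0.0488
gripper_force: 0.0
```

send_rows:
  moves:
    - {"x": -10, "y": -40, "z": -25, "turn": 0, "gripper": 85}
    - {"x": -20, "y": -40, "z": -25, "turn": 0, "gripper": 85}
    - {"x": -20, "y": -25, "z": 0, "turn": 0, "gripper": 85}
    - {"x": 0, "y": 0, "z": 0, "turn": 0, "gripper": 85}

```text
time: 24.3
tool_pos: [0.4188, 0.3374, 0.1304]
tool_rot: [[1.0, -0.022, 0.001], [-0.022, -1.0, 0.001], [0.001, -0.001, -1.0]]
ft_force: [0.2, -0.5, 0.3]
grip_width: 0.0851
gripper_force: 0.0
```

```bash
python3 look.py w17 teaspoon; python3 look.py w17b pod_a;  python3 look.py w17c spoon_tray; python3 go.py 418.2 345.8 60 -1.5
```

```text
teaspoon 0.8 [np.int64(408), np.int64(36), np.int64(458), np.int64(221)] top 0.0153 ctr mm [466.3 216.2] r 67.2 mean [478.4 228.2]
pod_a 0.62 [np.int64(226), np.int64(184), np.int64(299), np.int64(253)] top 0.0464 ctr mm [416.3 346.6] r 25.8 mean [417.4 346.7]
spoon_tray 0.69 [np.int64(357), np.int64(7), np.int64(489), np.int64(242)] top 0.0138 ctr mm [467.9 232.1] r 90.3 mean [479.2 230.6]
pos [420.2 335.1 129.7] yaw -1.52 tot [ -2.3 -10.7  69.7] turn -0.0 n 2 per [-1.1 -5.3 34.9] w 84.9 t 24.6
```

View pics/w17.png

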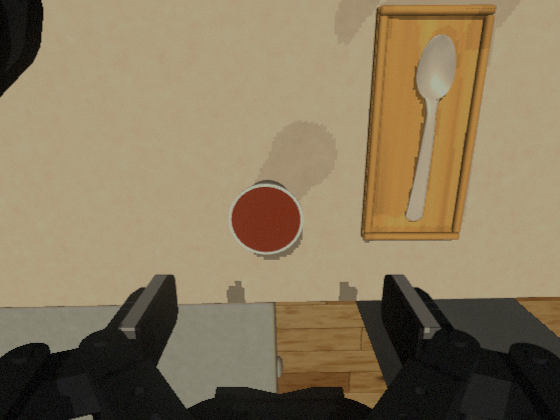

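The spoon lies flat inside the tray, from (437,35) to (414,221). The red pod is at (266,219).

send_rows:
  moves:
    - {"x": -3.5, "y": -11, "z": 20, "turn": 0, "gripper": 85}
    - {"x": 0, "y": 0, "z": 30, "turn": 0, "gripper": 85}
    - {"x": 0, "y": 0, "z": 20, "turn": 0, "gripper": 85}
    - {"x": 0, "y": 0, "z": 0, "turn": 0, "gripper": 85}
    - {"x": 0, "y": 0, "z": 0, "turn": 0, "gripper": 85}

```text
time: 25.22
tool_pos: [0.4172, 0.3469, 0.0605]
tool_rot: [[1.0, -0.026, 0.0], [-0.026, -1.0, 0.0], [0.0, -0.0, -1.0]]
ft_force: [-0.3, -1.0, 0.9]
grip_width: 0.0849
gripper_force: 0.0
```

```bash
python3 go.py 417 346.5 22 -1.5
```

```text
pos [417.2 346.9  60.5] yaw -1.49 tot [-0.2  0.4 38.5] turn 0.0 n 1 per [-0.2  0.4 38.5] w 84.9 t 25.23
```

send_rows:
  moves:
    - {"x": 0, "y": 0, "z": 18, "turn": 0, "gripper": 85}
    - {"x": 0, "y": 0, "z": 15, "turn": 0, "gripper": 85}
    - {"x": 0, "y": 0, "z": 5, "turn": 0, "gripper": 85}
    - {"x": 0, "y": 0, "z": 0, "turn": 0, "gripper": 45}
    - {"x": 0, "y": 0, "z": 0, "turn": 0, "gripper": 45}

```text
time: 25.85
tool_pos: [0.4167, 0.3472, 0.0222]
tool_rot: [[1.0, -0.025, 0.0], [-0.025, -1.0, 0.0], [0.0, -0.0, -1.0]]
ft_force: [0.4, -0.6, -0.1]
grip_width: 0.051
gripper_force: 0.2
```

send_rows:
  moves:
    - {"x": 0, "y": 0, "z": 0, "turn": 0, "gripper": 45}
    - {"x": 0, "y": 0, "z": 0, "turn": 0, "gripper": 45}
    - {"x": 0, "y": 0, "z": -30, "turn": 0, "gripper": 45}
    - {"x": 0, "y": 0, "z": -50, "turn": 0, "gripper": 45}
    - {"x": 0, "y": 50, "z": -10, "turn": 0, "gripper": 45}

```text
time: 26.48
tool_pos: [0.4183, 0.3002, 0.1155]
tool_rot: [[1.0, -0.022, 0.007], [-0.022, -1.0, 0.005], [0.007, -0.005, -1.0]]
ft_force: [0.2, -0.6, -0.5]
grip_width: 0.0472
gripper_force: 61.8
```

send_rows:
  moves:
    - {"x": 3, "y": 60, "z": 0, "turn": 0, "gripper": 45}
    - {"x": 3, "y": 60, "z": 0, "turn": 0, "gripper": 45}
    - {"x": 3, "y": 60, "z": 0, "turn": 0, "gripper": 45}
    - {"x": 3, "y": 60, "z": 0, "turn": 0, "gripper": 45}
    - {"x": 3, "y": 40, "z": 0, "turn": 0, "gripper": 45}

```text
time: 27.1
tool_pos: [0.4231, 0.0146, 0.1123]
tool_rot: [[1.0, -0.027, 0.001], [-0.027, -1.0, -0.0], [0.001, 0.0, -1.0]]
ft_force: [0.7, 0.4, 0.3]
grip_width: 0.0477
gripper_force: 61.8
```

```bash
python3 look.py w18 pod_a; python3 go.py 438 -12.5 70 -1.5
```

```text
pod_a 0.84 [np.int64(282), np.int64(18), np.int64(383), np.int64(122)] top 0.0544 ctr mm [512.6 -16. ] r 25.7 mean [513.2 -15.8]
pod_a 0.68 [np.int64(218), np.int64(227), np.int64(340), np.int64(359)] top 0.1358 ctr mm [422.6  14.6] r 26.4 mean [424.1  14.7]
pos [423.5  13.8 112.3] yaw -1.7 tot [15.2 25.9 42.3] turn -0.003 n 1 per [15.2 25.9 42.3] w 47.4 t 27.2
```

send_rows:
  moves:
    - {"x": 15, "y": 26, "z": 0, "turn": 0, "gripper": 45}
    - {"x": 0, "y": 0, "z": 25, "turn": 0, "gripper": 45}
    - {"x": 0, "y": 0, "z": 15, "turn": 0, "gripper": 45}
    - {"x": 0, "y": 0, "z": 0, "turn": 0, "gripper": 45}
    - {"x": 0, "y": 0, "z": 0, "turn": 0, "gripper": 45}

```text
time: 27.82
tool_pos: [0.4377, -0.0092, 0.0722]
tool_rot: [[1.0, -0.024, 0.0], [-0.024, -1.0, 0.0], [0.0, -0.0, -1.0]]
ft_force: [-0.1, 0.0, -0.1]
grip_width: 0.0473
gripper_force: 61.8
```

```bash
python3 go.py 438 -12.5 30 -1.5
```

```text
pos [437.7  -9.2  72.2] yaw -1.4 tot [ 0.4  3.3 42.2] turn 0.002 n 1 per [ 0.4  3.3 42.2] w 47.3 t 27.82
```

send_rows:
  moves:
    - {"x": 0, "y": 3, "z": 8, "turn": 0, "gripper": 45}
    - {"x": 0, "y": 0, "z": 12, "turn": 0, "gripper": 45}
    - {"x": 0, "y": 0, "z": 10, "turn": 0, "gripper": 45}
    - {"x": 0, "y": 0, "z": 8, "turn": 0, "gripper": 45}
    - {"x": 0, "y": 0, "z": 0, "turn": 0, "gripper": 45}

```text
time: 28.45
tool_pos: [0.4369, -0.0126, 0.0332]
tool_rot: [[1.0, -0.025, -0.002], [-0.025, -1.0, 0.0], [-0.002, -0.0, -1.0]]
ft_force: [0.2, -0.3, -0.5]
grip_width: 0.0475
gripper_force: 61.8
```

```bash
python3 go.py 438 -12.5 30 -1.5
```

```text
pos [436.9 -12.6  33.2] yaw -1.45 tot [ 1.1 -0.1  3.2] turn 0.001 n 1 per [ 1.1 -0.1  3.2] w 47.5 t 28.45
```

send_rows:
  moves:
    - {"x": 0.5, "y": 0, "z": 3, "turn": 0, "gripper": 45}
    - {"x": 0, "y": 0, "z": 0, "turn": 0, "gripper": 80}
    - {"x": 0, "y": 0, "z": 0, "turn": 0, "gripper": 80}
    - {"x": 0, "y": 0, "z": -30, "turn": 0, "gripper": 85}
    - {"x": 0, "y": 0, "z": -50, "turn": 0, "gripper": 85}

```text
time: 29.08
tool_pos: [0.4369, -0.0126, 0.111]
tool_rot: [[1.0, -0.025, -0.003], [-0.025, -1.0, 0.0], [-0.003, -0.0, -1.0]]
ft_force: [0.0, 0.0, 1.0]
grip_width: 0.0848
gripper_force: 0.0
```

send_rows:
  moves:
    - {"x": -10, "y": 0, "z": -60, "turn": 0, "gripper": 85}
    - {"x": -20, "y": 0, "z": -50, "turn": 0, "gripper": 85}
    - {"x": -10, "y": 0, "z": 0, "turn": 0, "gripper": 85}
    - {"x": 0, "y": 0, "z": 0, "turn": 0, "gripper": 85}
    - {"x": 0, "y": 0, "z": 0, "turn": 0, "gripper": 85}

```text
time: 29.7
tool_pos: [0.3977, -0.0116, 0.22]
tool_rot: [[1.0, -0.025, -0.002], [-0.025, -1.0, 0.0], [-0.002, -0.0, -1.0]]
ft_force: [0.0, 0.3, -0.6]
grip_width: 0.0851
gripper_force: 0.0
```

```bash
python3 look.py w19 pod_a; python3 look.py w19b spice_jar; python3 look.py w19c shaker
```

```text
pod_a 0.66 [np.int64(251), np.int64(113), np.int64(309), np.int64(168)] top 0.0546 ctr mm [437.5 -13.2] r 25.5 mean [438.1 -13.2]
pod_a 0.64 [np.int64(249), np.int64(10), np.int64(313), np.int64(83)] top 0.0546 ctr mm [512.6 -16.2] r 25.7 mean [512.9 -16.1]
spice_jar 0.66 [np.int64(76), np.int64(0), np.int64(174), np.int64(70)] top 0.0877 ctr mm [524.9 105.6] r 23.0 mean [523.  104.6]
shaker 0.71 [np.int64(493), np.int64(117), np.int64(558), np.int64(167)] top 0.0891 ctr mm [ 430.8 -228.4] r 13.4 mean [ 430.8 -223.5]
```

View pics/w19.png

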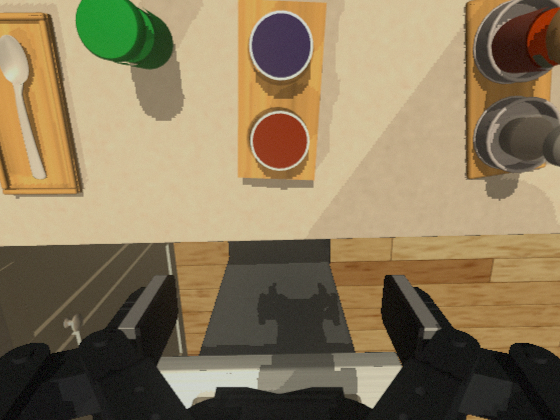

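Both pods are seated, at (281,45) and (279,140). The spoon is in the tray and the jar and shaker are in their cups. I'll make a last check of the jar from the top camera and then hand in.

Run:
```python
from h import *
im,D=arm.get_image("top"); W=cloud(cal("top"),D)*1000
ok=True
for n,c in [("jar",(515.2,-227.1)),("shaker",(434,-238.3))]:
    q=W[(D>0)&(np.hypot(W[...,0]-c[0],W[...,1]-c[1])<36)&(W[...,2]>60)]; t=np.percentile(q[:,2],90); q=q[q[:,2]>t-8]
    e=q[:,:2].mean(0)-c; print(n,t.round(1),e.round(1),len(q)); ok&=abs(t-99)<5 and np.hypot(*e)<7
print(ok)
if ok: print(arm.sign_off())
```

```text
jar 99.1 [-1.4  0.1] 241
shaker 100.0 [ 0.4 -0.6] 110
True
the job is handed in; nothing more can be done
None
```

I handed the job in at about 30 s: both pods are in their recesses foil up, the jar and shaker are in the caddy cups and the spoon lies in the tray; the arm never went near the mugs, and no verdict came back.

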